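# Shut the torque-key case

### The arm

A 6-joint arm with a two-finger parallel gripper is mounted at the origin on the work surface. World frame = base frame: x ahead of the robot, y to its left, z up, the work surface at z = 0. Lengths are in m, angles in rad, forces in N, time in s.
With the tool pointing down it reaches from about 0.35 to 1 m from the base axis. Payload 7.1 kg.
Tool frame: the origin (TCP) lies on the centre line of the jaws, within the pads' length; the fingertips stand 19 mm ahead of it and the grasp point (between the pads) is the TCP; z points along the fingers, y is the line along which they close (so a half turn about z gives the same grasp; the last joint's range is limited). The gripper opens to 85 mm and grips with 20 to 120 N. Pads are 22 mm wide; open, the fingers measure 114 mm over their backs; the gripper's body (76 mm by 85 mm) begins 54 mm behind the grasp point. The pads swing forward as they close: fully open they stand 13 mm farther back than shut.
Start: joints at [1.33, 0.423, 1.63, -0, 1.089, -0.019], TCP at [0.137, 0.61, 0.25] pointing down, gripper open.
Joint ranges: [-3, 3], [-0.9, 2.11], [0.09, 2.58], [-1.31, 4.45], [0.11, 2.69], [-2.54, 2.54]. Speed limits (rad/s): [2.39, 2.39, 3.01, 3.14, 3.14, 3.14].

### API

Orientations are given as a rotation vector (axis times angle).
In Python, from rig import readout, vision, manip gives the robot as it stands.
- The arm moves only by the tool send_rows, never from a script. Its argument "commands" is a list of rows, each an object of numbers: "claw": the closure, from -1 (fully open) to 1 (shut); "tx", "ty", "tz": the shift along the tool's x, y, z in cm; "yaw": the turn about the tool's z in rad. A call has 1 to 10 rows; each row is the pose to reach, as a shift and turn from the pose commanded when the call began, along the tool's axes at that moment; what a row does not reach only later rows make up. A row lasts 1/12 s, in which the tool goes at most 41.7 mm and 7.16 degrees, less where a joint would pass 70% of its speed; a pose out of reach is approached as far as the arm can. A call with a gripper value outside its range is refused whole. The fingers move at their own pace and stop on an object; the grip force is fixed at half the most. Time passes only in rows, so rows that repeat a pose let the fingers close. It gives the time, the measured TCP pose, the force, the opening and the grip force at its end, in the units of the state.
- readout.get_obs(): the state, without advancing time (a new reading comes with each control period).
- vision.read_camera(name): name is "scene" or "top" or "wrist"; returns a dict with "pixels" (420x560x3 uint8, red, green, blue), "range_z" (420x560 float32, m along the optical axis (not along the pixel's ray), 0 where there is no reading), "camera_matrix" (3x3 intrinsics, pixels), "position" and "rotation" of the camera in the world. Camera axes: x right, y up, looking along -z (the intrinsics and any distortion apply to the point x, -y, -z); pixel columns grow to the right and rows downward; lengths in m; the calibration is good to about 2 mm. A picture is of the moment at which its call begins.
- manip.hand_in(): hands the job in; it is judged then, once.
The state is a dict: "clock": time; "qpos": joint angles; "joint_velocities": joint speeds; "joint_torque": joint torques, N m; "tcp_pos": TCP position; "tool_rot": TCP orientation; "contact_force": force on the tool from outside, world axes, zero at the start; "moment": the same for the moment, N m; "opening": finger opening in m; "grasp_force": force on a finger pad.
Only numpy, scipy, OpenCV 4.12 (cv2) and the standard library are available. Lean on these libraries where they do the work, as an engineer would, in place of code of your own. Each camera call takes 0.05 s, during which the arm holds its last target. There are 200 camera calls.

### The job

On the bicycle bench an orange-lidded torque-key case stands open, and its lid has also crept sideways along the hinge pin. Bring the lid back in line with the black lower half and shut it, so that the edges meet all round and the steel spring catch at the front snaps over the lid's lip and holds it fully down. The shell is thin: push and press it gently, never with more than about 40 N, and leave the jar, the sprocket and the wrench where they are.

Things in the scene. Friction and masses are not known exactly. Their poses are not given: they have to be found in the camera images.
- case: Black lower half of the clamshell case, 120 (x) x 180 (y) mm outside, rim 40 mm above the bench, bolted to a steel plate 150 x 230 x 6 mm fixed to the bench. Origin: bench level under the middle of the case. z up; -x is the front with the catch (towards the robot), +x the side with the hinge.
- case_hinge (a point): Middle of the hinge line: 66 mm behind the case's origin (+x), 40 mm above the bench; axes as the case's (y runs along the hinge pin).
- lid (a joint): Angle of the orange lid, rad: 0 fully shut, 1.57 upright, to 1.95 leaning away from the robot. Stiff hinge (0.2 N m): it stays where left. Hollow shell 120 x 180 x 28 mm, about 0.2 kg; back edge 6 mm, front edge 126 mm from the hinge line. Shut, its top is 68 mm above the bench. In the last 0.1 rad the catch resists: about 10 N on the pad, more nearer the hinge.
- shift (a joint): How far the lid stands sideways along the hinge pin, in m: 0 in line with the lower half, positive towards the case's +y; range -0.020 to 0.020. It slides stiffly (about 3 N) when pushed on an end face (end faces 90 mm either side of the lid's middle) and stays where it is left.
- lid_pad (a point): Black rubber thumb pad, 24 x 50 mm, on the outer face of the lid (the top when shut): middle of the lid's width, 108 mm from the hinge line, 28 mm above the rim plane of the lid. Turns with the lid; its axes are the case's when shut.
- jar: Amber grease jar with green cap, 60 mm across, 70 mm tall, loose on the bench beside the case: leave alone. Origin: centre of its underside.
- sprocket: Small steel sprocket lying flat, 66 mm across, 22 mm tall, loose on the bench beside the case: leave alone. Origin: centre of its underside.
- wrench: Steel wrench 160 mm long, 8 mm thick, lying loose in front of the case: leave alone. Origin: centre of its underside, x along it.
- slot (a point): Slot, 9 mm wide, between two yellow blocks inside the front wall; point: on the centre line at the blocks' top, 45 mm in front of the case's origin, 36 mm above the bench. The orange tongue (6 mm thick) under the lid's front edge must enter it; if the lid is out of line by more than about 4 mm the tongue lands on the blocks and the lid stops about 0.1 rad open.
- catch_tooth (a point): Steel spring catch: round tooth 40 mm wide, 8 mm thick, in front of the middle of the front wall; point: centre of the tooth, 66 mm in front of the case's origin, 48 mm above the bench. The lid's lip pushes it forward out of the way and it springs back over the lip.

How it is judged:
At the end, for the whole second after the job is handed in: The lid is fully shut behind the catch (lid angle under 0.035 rad and at rest) and in line with the lower half (sideways offset within 3 mm); jar, sprocket and wrench are within 20 mm of where they started (value of joint lid below 0.035 rad and value of joint shift between -0.003 and 0.003 m and velocity of joint lid between -0.05 and 0.05 rad/s and distance of each of jar, sprocket, wrench from where it was at the start of the episode below 0.02 m); the robot touches nothing.
It fails at once if the lid is pushed, pressed or squeezed with more than 40 N (contact force between any of the fingers, the arm and lid above 40 N).
It fails at once if the jar, sprocket or wrench is moved more than 20 mm (distance of any of jar, sprocket, wrench from where it was at the start of the episode above 0.02 m).
It also fails if it takes over 58 s, if anything falls off the work surface, if the arm or the gripper's body presses on something with over 40 N, if the wrist force passes 120 N, or if a joint passes its speed limit or range.

## Working session

There is one attempt and no reset: what is moved stays moved. The work goes in short steps, Python scripts to look and compute and a tool call to move; the robot and the scene stay as the last step left them, time stands still between calls to the robot, and variables do not carry over. Pictures are saved under pics/ and viewed, at most 10 in all, crops included, and the job is handed in when it is done.

Besides the shell and the picture viewer there is one more tool, called after "Request:" in YAML: its name, and indented under it one key for each argument. send_rows: Moves the arm, as the interface text tells. Its arguments: {"type":"object","properties":{"commands":{"type":"array"}},"required":["commands"]}

```bash
mkdir -p pics; cat > h.py <<'E'
import numpy as np, cv2
from rig import readout, vision, manip
def cam(n):
    c=vision.read_camera(n); 
    d=c["range_z"]; K=c["camera_matrix"]; R=np.array(c["rotation"]); 
    if R.shape!=(3,3): R=cv2.Rodrigues(R)[0] if R.size==3 else R
    v,u=np.mgrid[0:420,0:560]
    P=np.stack([(u-K[0,2])/K[0,0]*d,-(v-K[1,2])/K[1,1]*d,-d],-1)@R.T+np.array(c["position"])
    P[d==0]=np.nan
    return c["pixels"],P,c
def save(n,px): cv2.imwrite(f"pics/{n}.png",cv2.cvtColor(px,cv2.COLOR_RGB2BGR))
E
python3 - <<'E'
from h import *
o=readout.get_obs(); print({k:np.round(v,3) for k,v in o.items()})
ims=[]
for n in("scene","top"):
    px,P,c=cam(n); np.savez(n,px=px,P=P); ims.append(px); print(n,np.round(c["position"],3),np.round(c["rotation"],3),[k for k in c])
    hsv=cv2.cvtColor(px,cv2.COLOR_RGB2HSV)
    for nm,lo,hi in(("orange",(5,150,100),(18,255,255)),("yellow",(22,130,100),(35,255,255)),("green",(40,80,40),(85,255,255))):
        m=cv2.inRange(hsv,lo,hi); q=P[(m>0)&~np.isnan(P[...,0])]
        if len(q): print(nm,len(q),np.round(np.percentile(q,[1,50,99],axis=0),3).tolist())
save("a",cv2.resize(np.hstack(ims),(800,300)))
save("a_top",ims[1])
E
```

```text
{'clock': np.float64(0.0), 'qpos': array([ 1.33 ,  0.424,  1.631,  0.   ,  1.089, -0.019]), 'joint_velocities': array([-0.   ,  0.002,  0.   , -0.001,  0.001,  0.001]), 'joint_torque': array([ 2.0000e-03, -5.5738e+01, -2.8175e+01,  0.0000e+00,  7.0000e-03,
       -0.0000e+00]), 'tcp_pos': array([0.137, 0.609, 0.25 ]), 'tool_rot': array([-3.480e-01, -3.122e+00,  2.000e-03]), 'contact_force': array([-0.34 ,  0.188, -0.159]), 'moment': array([ 0.025, -0.004,  0.009]), 'grasp_force': np.float64(0.0), 'opening': np.float64(0.085)}
scene [0.274 0.74  0.773] [ 0.178 -1.108 -2.626] ['pixels', 'range_z', 'camera_matrix', 'position', 'rotation']
orange 1679 [[0.164, -1.467, -0.222], [0.611, 0.116, 0.166], [0.728, 0.207, 0.171]]
yellow 293 [[0.488, 0.02, 0.01], [0.504, 0.078, 0.036], [0.525, 0.121, 0.039]]
green 301 [[0.526, -0.144, 0.063], [0.551, -0.115, 0.07], [0.576, -0.092, 0.073]]
top [0.417 0.051 0.95 ] [ 0.093 -0.055 -1.599] ['pixels', 'range_z', 'camera_matrix', 'position', 'rotation']
orange 1909 [[0.589, 0.033, 0.042], [0.613, 0.117, 0.166], [0.64, 0.202, 0.171]]
yellow 393 [[0.489, 0.044, 0.018], [0.505, 0.091, 0.035], [0.528, 0.327, 0.038]]
green 641 [[0.526, -0.148, 0.001], [0.551, -0.119, 0.069], [0.576, -0.094, 0.073]]
```

View pics/a.png

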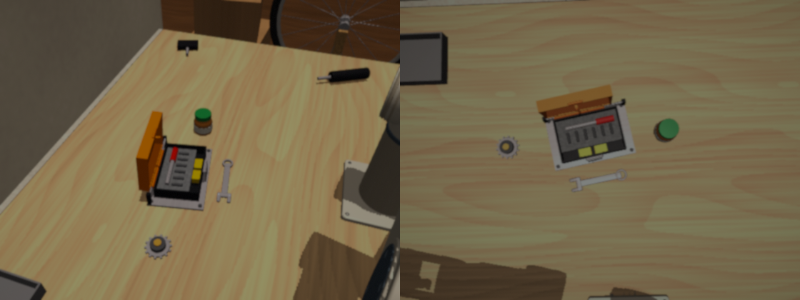

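View pics/a_top.png

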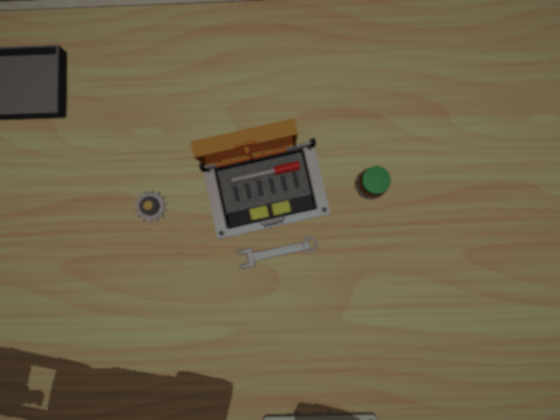

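The top view shows the case yawed, with the lid upright at about (245,140) and shifted towards +y (left). The yellow blocks are at (259,213) and (281,208). The jar is right of the case at (376,181), the sprocket left at (150,206) and the wrench in front at (277,253).

```bash
cat > m.py <<'E'
from h import *
def measure(px,P,tag=""):
    hsv=cv2.cvtColor(px,cv2.COLOR_RGB2HSV); out={}
    near=(P[...,0]>.4)&(P[...,0]<.75)&(P[...,1]>-.05)&(P[...,1]<.25)
    y=(cv2.inRange(hsv,(22,130,90),(35,255,255))>0)&near&(np.abs(P[...,2]-.036)<.006)
    n,l,s,_=cv2.connectedComponentsWithStats(y.astype(np.uint8))
    B=[np.nanmean(P[l==i],0) for i in range(1,n) if s[i,4]>40]
    print(tag,"blocks",np.round(B,4).tolist(),[int(s[i,4]) for i in range(1,n)])
    o=(cv2.inRange(hsv,(4,150,60),(19,255,255))>0)&near
    q=P[o]; 
    t=q[np.abs(q[:,2]-np.percentile(q[:,2],97))<.006]
    r=cv2.minAreaRect((t[:,:2]*1000).astype(np.float32)); print("lid top rect mm",np.round(r[0],1),np.round(r[1],1),round(r[2],2),"z",np.round(np.percentile(t[:,2],[5,50,95]),4))
    p=near&(np.abs(P[...,2]-.006)<.003)&(hsv[...,1]<70)
    r=cv2.minAreaRect((P[p][:,:2]*1000).astype(np.float32)); print("plate rect",np.round(r[0],1),np.round(r[1],1),round(r[2],2))
    r=cv2.minAreaRect((P[near&(np.abs(P[...,2]-.040)<.004)&~o][:,:2]*1000).astype(np.float32)); print("rim rect",np.round(r[0],1),np.round(r[1],1),round(r[2],2))
    return q
if __name__=="__main__":
    for n in("top","scene"):
        d=np.load(n+".npz"); measure(d["px"],d["P"],n)
E
python3 m.py
```

```text
top blocks [[0.5073, 0.0609, 0.0351], [0.4993, 0.1031, 0.035]] [186, 182]
lid top rect mm [614.6 117.8] [ 27.  177.1] 11.0 z [0.1637 0.166  0.1689]
plate rect [512.7  84.1] [212.1 230.3] 11.11
rim rect [548.2  90.7] [144.1 231.3] 11.21
scene blocks [[0.5066, 0.0631, 0.0359], [0.4988, 0.1054, 0.0358]] [139, 141]
lid top rect mm [614.8 120.2] [ 28.9 183.6] 10.94 z [0.1644 0.1666 0.1691]
plate rect [513.6  86.1] [211.6 232.1] 10.84
rim rect [547.7  91.4] [144.4 234.2] 11.23
```

Yaw is 11°, the case origin is about (0.547, 0.092), the lid angle about 1.50 and the shift about +14 mm. These agree between the two views. Next I turn the tool to the case axes and shut the fingers.

Request:
send_rows:
  commands:
    - {"claw":1,"yaw":-0.1}
    - {"claw":1,"yaw":-0.2}
    - {"claw":1,"yaw":-0.3}
    - {"claw":1,"yaw":-0.413}
    - {"claw":1,"yaw":-0.413}

```text
schema error: expected keys claw, tx, ty, tz, yaw
```

```bash
cat > s.py <<'E'
from h import *
ex=np.array([.9816,.1908]);ey=np.array([-.1908,.9816]);O=np.array([.5472,.0916])
def st():
    o=readout.get_obs(); R=cv2.Rodrigues(np.array(o["tool_rot"]))[0]; p=np.array(o["tcp_pos"]); d=p[:2]-O; f=np.array(o["contact_force"])
    print("t",round(float(o["clock"]),2),"case mm",np.round([d@ex*1e3,d@ey*1e3,p[2]*1e3],1),"F case",np.round([f[:2]@ex,f[:2]@ey,f[2]],1),"toolx ang",round(float(np.degrees(np.arctan2(-R[1,0],-R[0,0]))),2),"open",round(float(o["opening"]),3))
if __name__=="__main__": st()
E
python3 s.py
```

```text
t 0.1 case mm [-303.6  586.3  249.6] F case [-1.   1.1  0.2] toolx ang -12.71 open 0.086
```

Request:
send_rows:
  commands:
    - {"claw":1,"tx":0,"ty":0,"tz":0,"yaw":-0.1}
    - {"claw":1,"tx":0,"ty":0,"tz":0,"yaw":-0.2}
    - {"claw":1,"tx":0,"ty":0,"tz":0,"yaw":-0.3}
    - {"claw":1,"tx":0,"ty":0,"tz":0,"yaw":-0.414}
    - {"claw":1,"tx":0,"ty":0,"tz":0,"yaw":-0.414}

```text
clock: 0.52
tcp_pos: [0.1374, 0.6094, 0.2499]
tool_rot: [0.308, -3.126, 0.001]
contact_force: [0.1, -1.2, -0.2]
opening: 0.0254
grasp_force: 0.0
```

```bash
python3 s.py
```

```text
t 0.52 case mm [-303.5  586.4  249.9] F case [-0.1 -1.2 -0.2] toolx ang 11.24 open 0.025
```

Request:
send_rows:
  commands:
    - {"claw":1,"tx":-38,"ty":-44.1,"tz":0,"yaw":0}
    - {"claw":1,"tx":-38,"ty":-44.1,"tz":0,"yaw":0}
    - {"claw":1,"tx":-38,"ty":-44.1,"tz":0,"yaw":0}
    - {"claw":1,"tx":-38,"ty":-44.1,"tz":0,"yaw":0}
    - {"claw":1,"tx":-38,"ty":-44.1,"tz":0,"yaw":0}
    - {"claw":1,"tx":-38,"ty":-44.1,"tz":0,"yaw":0}
    - {"claw":1,"tx":-38,"ty":-44.1,"tz":0,"yaw":0}
    - {"claw":1,"tx":-38,"ty":-44.1,"tz":0,"yaw":0}
    - {"claw":1,"tx":-38,"ty":-44.1,"tz":0,"yaw":0}
    - {"claw":1,"tx":-38,"ty":-44.1,"tz":0,"yaw":0}

```text
clock: 1.35
tcp_pos: [0.466, 0.3502, 0.2503]
tool_rot: [0.295, -3.128, 0.0]
contact_force: [1.3, 0.5, -0.0]
opening: -0.0003
grasp_force: 0.0
```

```bash
python3 s.py
```

```text
t 1.35 case mm [-30.4 269.3 250.3] F case [ 1.3  0.2 -0. ] toolx ang 10.79 open -0.0
```

Request:
send_rows:
  commands:
    - {"claw":1,"tx":-9,"ty":-10.5,"tz":0,"yaw":0}
    - {"claw":1,"tx":-9,"ty":-10.5,"tz":0,"yaw":0}
    - {"claw":1,"tx":-9,"ty":-10.5,"tz":0,"yaw":0}
    - {"claw":1,"tx":-9,"ty":-10.5,"tz":0,"yaw":0}
    - {"claw":1,"tx":-9,"ty":-10.5,"tz":0,"yaw":0}
    - {"claw":1,"tx":-9,"ty":-10.5,"tz":0,"yaw":0}

```text
clock: 1.85
tcp_pos: [0.573, 0.2654, 0.2497]
tool_rot: [0.295, -3.126, -0.0]
contact_force: [-0.1, 0.2, -0.1]
opening: -0.0003
grasp_force: 0.0
```

```bash
python3 s.py
```

```text
t 1.85 case mm [ 58.5 165.7 249.7] F case [-0.1  0.2 -0.1] toolx ang 10.79 open -0.0
```

Request:
send_rows:
  commands:
    - {"claw":1,"tx":-1.8,"ty":-2.3,"tz":3,"yaw":0}
    - {"claw":1,"tx":-1.8,"ty":-2.3,"tz":6,"yaw":0}
    - {"claw":1,"tx":-1.8,"ty":-2.3,"tz":9,"yaw":0}
    - {"claw":1,"tx":-1.8,"ty":-2.3,"tz":11,"yaw":0}
    - {"claw":1,"tx":-1.8,"ty":-2.3,"tz":12.6,"yaw":0}
    - {"claw":1,"tx":-1.8,"ty":-2.3,"tz":12.6,"yaw":0}
    - {"claw":1,"tx":-1.8,"ty":-2.3,"tz":12.6,"yaw":0}

```text
clock: 2.43
tcp_pos: [0.5935, 0.248, 0.1238]
tool_rot: [0.303, -3.125, 0.001]
contact_force: [0.5, 0.4, 0.1]
opening: 0.0001
grasp_force: 0.0
```

```bash
python3 - <<'E'
from s import *
st()
px,P,c=cam("top"); save("b",cv2.resize(px[100:270,130:400],(800,504)))
E
```

```text
t 2.43 case mm [ 75.3 144.7 123.8] F case [0.5 0.3 0.1] toolx ang 11.07 open 0.0
```

View pics/b.png

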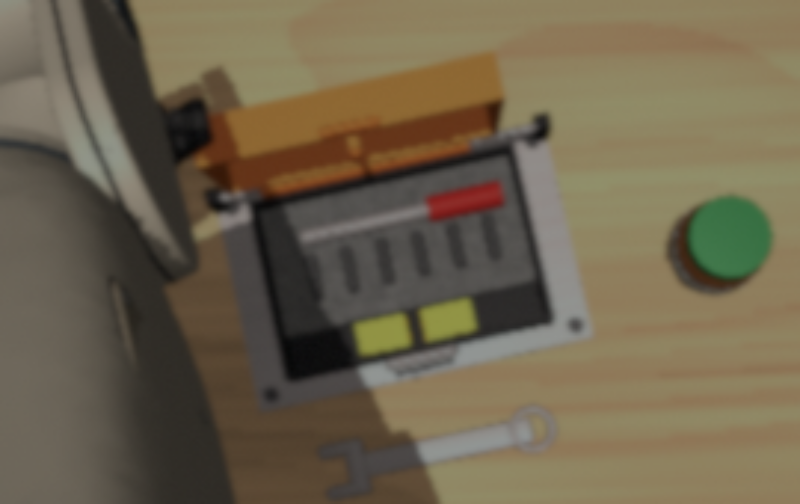

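The finger (190,130) stands beside the lid's left end (215,130), clear of it. I advance slowly and look for contact.

Request:
send_rows:
  commands:
    - {"claw":1,"tx":0,"ty":-0.8,"tz":0,"yaw":0}
    - {"claw":1,"tx":0,"ty":-1.6,"tz":0,"yaw":0}
    - {"claw":1,"tx":0,"ty":-2.0,"tz":0,"yaw":0}
    - {"claw":1,"tx":0,"ty":-2.2,"tz":0,"yaw":0}
    - {"claw":1,"tx":0,"ty":-2.4,"tz":0,"yaw":0}
    - {"claw":1,"tx":0,"ty":-2.6,"tz":0,"yaw":0}
    - {"claw":1,"tx":0,"ty":-2.8,"tz":0,"yaw":0}
    - {"claw":1,"tx":0,"ty":-3.0,"tz":0,"yaw":0}
    - {"claw":1,"tx":0,"ty":-3.2,"tz":0,"yaw":0}

```text
clock: 3.23
tcp_pos: [0.6018, 0.2155, 0.1248]
tool_rot: [-0.301, 3.126, 0.001]
contact_force: [-1.6, 7.6, 11.3]
opening: 0.0
grasp_force: 0.0
```

```bash
cat > shift.py <<'E'
from s import *
def shift(tol=.006):
  for n in("top","scene"):
    px,P,c=cam(n); hsv=cv2.cvtColor(px,cv2.COLOR_RGB2HSV)
    near=(P[...,0]>.4)&(P[...,0]<.75)&(P[...,1]>-.05)&(P[...,1]<.25)
    q=P[(cv2.inRange(hsv,(4,150,50),(19,255,255))>0)&near]
    t=q[q[:,2]>np.percentile(q[:,2],97)-tol]; d=t[:,:2]-O
    print(n,len(t),"lid top: x",np.round(np.percentile(d@ex,[1,99])*1e3,1),"y",np.round(np.percentile(d@ey,[1,99])*1e3,1),"z",np.round(np.percentile(t[:,2],[3,97])*1e3,1))
  return px,P
if __name__=="__main__":
  st(); shift()
  for n in("top","scene"):
    d=np.load(n+".npz");px,P=d["px"],d["P"]; hsv=cv2.cvtColor(px,cv2.COLOR_RGB2HSV)
    near=(P[...,0]>.4)&(P[...,0]<.75)&(P[...,1]>-.05)&(P[...,1]<.25)
    q=P[(cv2.inRange(hsv,(4,150,50),(19,255,255))>0)&near];t=q[q[:,2]>np.percentile(q[:,2],97)-.006]; e=t[:,:2]-O
    print("initial",n,np.round(np.percentile(e@ey,[1,99])*1e3,1))
E
python3 shift.py
```

```text
t 3.23 case mm [ 77.2 111.2 124.8] F case [-0.1  7.7 11.3] toolx ang 11.01 open 0.0
top 1532 lid top: x [58.6 84.5] y [-107.6   61.7] z [163.6 169.6]
scene 587 lid top: x [40.5 86. ] y [-106.8  122.1] z [165.6 270.1]
initial top [-73.8  99.6]
initial scene [-73.6 104.8]
```

Request:
send_rows:
  commands:
    - {"claw":1,"tx":0,"ty":0.5,"tz":0,"yaw":0}
    - {"claw":1,"tx":0,"ty":1,"tz":0,"yaw":0}
    - {"claw":1,"tx":0,"ty":2,"tz":0,"yaw":0}
    - {"claw":1,"tx":0,"ty":2,"tz":0,"yaw":0}

```text
clock: 3.67
tcp_pos: [0.5969, 0.2364, 0.1239]
tool_rot: [0.303, -3.126, -0.0]
contact_force: [-0.2, -0.7, -0.3]
opening: 0.0003
grasp_force: 0.0
```

```bash
python3 - <<'E'
from shift import *
st(); px,P=shift()
a=cam("top")[0]
save("c",np.hstack([cv2.resize(px[130:320,150:320],(400,447)),cv2.resize(a[90:245,170:310],(400,447))]))
E
```

```text
t 3.67 case mm [ 76.4 132.6 123.9] F case [-0.4 -0.7 -0.3] toolx ang 11.06 open 0.0
top 1617 lid top: x [58.6 84.3] y [-107.6   66.4] z [163.4 169.5]
scene 733 lid top: x [39.7 86.2] y [-107.2  137. ] z [165.1 268.1]
```

View pics/c.png

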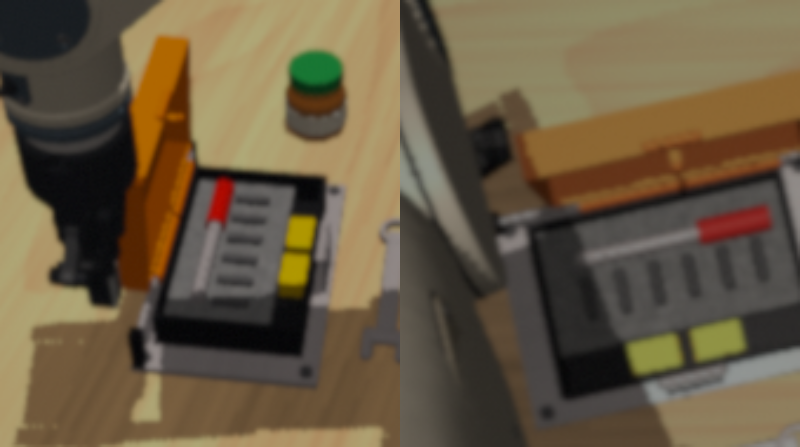

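The wide knuckles, not the fingertips, met the lid's top edge and pushed it to the opposite stop, so the shift is now about -20 mm. Forces stayed low. I'll mend it from the -y side with the hand higher, so that only the fingertips can touch.

Request:
send_rows:
  commands:
    - {"claw":1,"tx":0,"ty":0,"tz":-4,"yaw":0}
    - {"claw":1,"tx":0,"ty":0,"tz":-8,"yaw":0}
    - {"claw":1,"tx":0,"ty":0,"tz":-12,"yaw":0}
    - {"claw":1,"tx":0,"ty":-4,"tz":-12,"yaw":0}
    - {"claw":1,"tx":0,"ty":-8,"tz":-12,"yaw":0}
    - {"claw":1,"tx":0,"ty":-12,"tz":-12,"yaw":0}
    - {"claw":1,"tx":0,"ty":-16,"tz":-12,"yaw":0}
    - {"claw":1,"tx":0,"ty":-20,"tz":-12,"yaw":0}
    - {"claw":1,"tx":0,"ty":-24,"tz":-12,"yaw":0}
    - {"claw":1,"tx":0,"ty":-28,"tz":-12,"yaw":0}

```text
clock: 4.65
tcp_pos: [0.6509, -0.0421, 0.2443]
tool_rot: [0.301, -3.127, 0.0]
contact_force: [0.5, 0.6, -0.1]
opening: 0.0003
grasp_force: 0.0
```

Request:
send_rows:
  commands:
    - {"claw":1,"tx":0,"ty":-2.5,"tz":0,"yaw":0}
    - {"claw":1,"tx":0,"ty":-2.5,"tz":0,"yaw":0}
    - {"claw":1,"tx":0,"ty":-2.5,"tz":4,"yaw":0}
    - {"claw":1,"tx":0,"ty":-2.5,"tz":8,"yaw":0}
    - {"claw":1,"tx":0,"ty":-2.5,"tz":9,"yaw":0}
    - {"claw":1,"tx":0,"ty":-2.5,"tz":9,"yaw":0}
    - {"claw":1,"tx":0,"ty":-2.5,"tz":9,"yaw":0}

```text
clock: 5.23
tcp_pos: [0.6559, -0.064, 0.1547]
tool_rot: [0.302, -3.126, -0.0]
contact_force: [0.6, -0.6, 0.4]
opening: 0.0
grasp_force: 0.0
```

```bash
python3 shift.py
```

```text
t 5.23 case mm [  77.  -173.5  154.7] F case [ 0.5 -0.7  0.4] toolx ang 11.04 open 0.0
top 1612 lid top: x [58.6 84.6] y [-108.7   64.8] z [163.3 169.4]
scene 1021 lid top: x [58.4 86.4] y [-106.9   70.5] z [164.  169.8]
initial top [-73.8  99.6]
initial scene [-73.6 104.8]
```

Request:
send_rows:
  commands:
    - {"claw":1,"tx":0,"ty":1.5,"tz":0,"yaw":0}
    - {"claw":1,"tx":0,"ty":3,"tz":0,"yaw":0}
    - {"claw":1,"tx":0,"ty":4,"tz":0,"yaw":0}
    - {"claw":1,"tx":0,"ty":4.3,"tz":0,"yaw":0}
    - {"claw":1,"tx":0,"ty":4.6,"tz":0,"yaw":0}
    - {"claw":1,"tx":0,"ty":4.8,"tz":0,"yaw":0}
    - {"claw":1,"tx":0,"ty":5.0,"tz":0,"yaw":0}
    - {"claw":1,"tx":0,"ty":5.2,"tz":0,"yaw":0}
    - {"claw":1,"tx":0,"ty":5.4,"tz":0,"yaw":0}
    - {"claw":1,"tx":0,"ty":5.4,"tz":0,"yaw":0}

```text
clock: 6.17
tcp_pos: [0.6457, -0.0117, 0.1545]
tool_rot: [-0.301, 3.127, -0.001]
contact_force: [0.3, -2.6, 1.4]
opening: -0.0001
grasp_force: 1.3
```

```bash
python3 shift.py|head -3
```

```text
t 6.17 case mm [  76.9 -120.2  154.5] F case [-0.2 -2.6  1.4] toolx ang 10.99 open -0.0
top 1095 lid top: x [58.5 84.1] y [-51.7  68.4] z [163.5 169.8]
scene 1033 lid top: x [58.3 86.4] y [-105.5   73.6] z [164.2 169.7]
```

Request:
send_rows:
  commands:
    - {"claw":1,"tx":0,"ty":0.2,"tz":0,"yaw":0}
    - {"claw":1,"tx":0,"ty":0.4,"tz":0,"yaw":0}
    - {"claw":1,"tx":0,"ty":0.6,"tz":0,"yaw":0}
    - {"claw":1,"tx":0,"ty":0.8,"tz":0,"yaw":0}
    - {"claw":1,"tx":0,"ty":1.0,"tz":0,"yaw":0}
    - {"claw":1,"tx":0,"ty":1.2,"tz":0,"yaw":0}
    - {"claw":1,"tx":0,"ty":1.4,"tz":0,"yaw":0}
    - {"claw":1,"tx":0,"ty":1.5,"tz":0,"yaw":0}
    - {"claw":1,"tx":0,"ty":1.5,"tz":0,"yaw":0}

```text
clock: 7.02
tcp_pos: [0.6425, 0.0038, 0.1543]
tool_rot: [0.302, -3.127, -0.0]
contact_force: [1.0, -2.5, 3.6]
opening: -0.0005
grasp_force: 1.1
```

```bash
python3 shift.py|head -3
```

```text
t 7.02 case mm [  76.7 -104.4  154.3] F case [ 0.5 -2.6  3.6] toolx ang 11.03 open -0.0
top 1012 lid top: x [58.5 84.3] y [-26.5  84.3] z [163.7 170. ]
scene 1074 lid top: x [58.2 86.1] y [-90.7  90. ] z [163.8 169.6]
```

Request:
send_rows:
  commands:
    - {"claw":1,"tx":0,"ty":0.1,"tz":0,"yaw":0}
    - {"claw":1,"tx":0,"ty":0.17,"tz":0,"yaw":0}
    - {"claw":1,"tx":0,"ty":0.17,"tz":0,"yaw":0}
    - {"claw":1,"tx":0,"ty":0.17,"tz":0,"yaw":0}
    - {"claw":1,"tx":0,"ty":-0.5,"tz":0,"yaw":0}
    - {"claw":1,"tx":0,"ty":-3,"tz":0,"yaw":0}
    - {"claw":1,"tx":0,"ty":-6,"tz":0,"yaw":0}
    - {"claw":1,"tx":0,"ty":-10,"tz":0,"yaw":0}
    - {"claw":1,"tx":0,"ty":-10,"tz":0,"yaw":0}

```text
clock: 7.87
tcp_pos: [0.6626, -0.1004, 0.1542]
tool_rot: [-0.296, 3.127, -0.002]
contact_force: [-0.0, -0.0, -0.4]
opening: -0.0003
grasp_force: 0.0
```

```bash
python3 - <<'E'
from shift import *
st(); shift()
for n in("top","scene"):
    px,P,c=cam(n); measure=__import__("m").measure; measure(px,P,n)
E
```

```text
t 7.87 case mm [  76.6 -210.5  154.2] F case [-0.  -0.  -0.4] toolx ang 10.81 open -0.0
top 1578 lid top: x [58.5 84. ] y [-87.1  84.7] z [163.5 169.4]
scene 1076 lid top: x [58.3 86.4] y [-87.4  90.5] z [163.9 169.5]
top blocks [[0.5074, 0.0609, 0.0353], [0.4992, 0.1027, 0.035]] [177, 175]
lid top rect mm [617.6 104.2] [ 26.8 175.8] 11.1 z [0.1636 0.166  0.1688]
plate rect [576.1 100.8] [343.2 238.3] 11.19
rim rect [548.3  91. ] [144.9 228.2] 11.15
scene blocks [[0.5066, 0.0633, 0.0359], [0.4983, 0.1057, 0.0359]] [143, 152]
lid top rect mm [618.2 106.5] [ 29.3 182.8] 11.12 z [0.1645 0.1666 0.169 ]
plate rect [513.4  87.7] [209.8 232.4] 9.85
rim rect [549.8  97.3] [152.1 233. ] 6.16
```

Shift is now about 0 ± 0.5 mm in both views. Next the finger goes round behind the lid.

Request:
send_rows:
  commands:
    - {"claw":1,"tx":-3,"ty":0,"tz":-0.6,"yaw":0}
    - {"claw":1,"tx":-6,"ty":0,"tz":-0.6,"yaw":0}
    - {"claw":1,"tx":-6,"ty":4,"tz":-0.6,"yaw":0}
    - {"claw":1,"tx":-6,"ty":8,"tz":-0.6,"yaw":0}
    - {"claw":1,"tx":-6,"ty":12,"tz":-0.6,"yaw":0}
    - {"claw":1,"tx":-6,"ty":16,"tz":-0.6,"yaw":0}
    - {"claw":1,"tx":-6,"ty":20,"tz":-0.6,"yaw":0}
    - {"claw":1,"tx":-6,"ty":21,"tz":-0.6,"yaw":0}
    - {"claw":1,"tx":-6,"ty":21,"tz":-0.6,"yaw":0}

```text
clock: 8.82
tcp_pos: [0.6789, 0.1275, 0.1602]
tool_rot: [0.311, -3.125, -0.001]
contact_force: [1.1, 0.2, 0.2]
opening: -0.0001
grasp_force: 0.0
```

```bash
python3 - <<'E'
from s import *
st()
px,P,c=cam("scene"); save("d",cv2.resize(px[130:320,150:350],(600,570)))
# tip path (centre) for contact at d=108: 
for th in np.arange(1.5,-.01,-.1):
    print(round(th,2),"tcp x,z",np.round([66-108*np.cos(th)+28*np.sin(th)+11*min(1,th/.3), 40+108*np.sin(th)+28*np.cos(th)+19],1))
E
```

```text
t 8.82 case mm [136.2  10.1 160.2] F case [ 1.2 -0.   0.2] toolx ang 11.35 open -0.0
1.5 tcp x,z [ 97.3 168.7]
1.4 tcp x,z [ 86.2 170.2]
1.3 tcp x,z [ 75.1 170.6]
1.2 tcp x,z [ 64.  169.8]
1.1 tcp x,z [ 53. 168.]
1.0 tcp x,z [ 42.2 165. ]
0.9 tcp x,z [ 31.8 161. ]
0.8 tcp x,z [ 21.8 156. ]
0.7 tcp x,z [ 12.4 150. ]
0.6 tcp x,z [  3.7 143.1]
0.5 tcp x,z [ -4.4 135.4]
0.4 tcp x,z [-11.6 126.8]
0.3 tcp x,z [-17.9 117.7]
0.2 tcp x,z [-27.  107.9]
0.1 tcp x,z [-35.   97.6]
-0.0 tcp x,z [-42.  87.]
```

View pics/d.png

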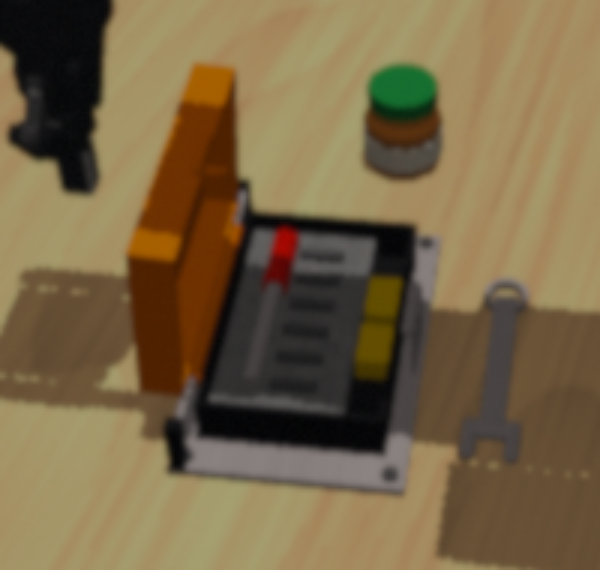

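The finger stands behind the upright lid, at about (75,170) against the lid at (180,230). I pull the lid forward along the pad's arc.

Request:
send_rows:
  commands:
    - {"claw":1,"tx":2.0,"ty":-1,"tz":-0.9,"yaw":0}
    - {"claw":1,"tx":3.2,"ty":-1,"tz":-0.9,"yaw":0}
    - {"claw":1,"tx":3.7,"ty":-1,"tz":-0.9,"yaw":0}
    - {"claw":1,"tx":4.2,"ty":-1,"tz":-0.9,"yaw":0}
    - {"claw":1,"tx":4.7,"ty":-1,"tz":-1.0,"yaw":0}
    - {"claw":1,"tx":5.2,"ty":-1,"tz":-1.0,"yaw":0}
    - {"claw":1,"tx":5.7,"ty":-1,"tz":-1.0,"yaw":0}
    - {"claw":1,"tx":6.2,"ty":-1,"tz":-1.0,"yaw":0}
    - {"claw":1,"tx":6.7,"ty":-1,"tz":-1.0,"yaw":0}
    - {"claw":1,"tx":7.2,"ty":-1,"tz":-1.0,"yaw":0}

```text
clock: 9.7
tcp_pos: [0.6112, 0.0991, 0.1702]
tool_rot: [0.302, -3.127, 0.0]
contact_force: [1.9, -0.8, 0.9]
opening: -0.0001
grasp_force: 0.8
```

```bash
python3 shift.py|head -3
```

```text
t 9.7 case mm [ 64.3  -4.9 170.2] F case [ 1.7 -1.1  0.9] toolx ang 11.02 open -0.0Traceback (most recent call last):
  File "shift.py", line 11, in <module>
    st(); shift()
          ~~~~~^^
  File "shift.py", line 7, in shift
    t=q[q[:,2]>np.percentile(q[:,2],97)-tol]; d=t[:,:2]-O
               ~~~~~~~~~~~~~^^^^^^^^^^^
    return _quantile_unchecked(
        a, q, axis, out, overwrite_input, method, keepdims, weights)
    return _ureduce(a,
                    func=_quantile_ureduce_func,
    ...<5 lines>...
                    overwrite_input=overwrite_input,
                    method=method)
    r = func(a, **kwargs)
    result = _quantile(arr,
                       quantiles=q,
    ...<2 lines>...
                       out=out,
                       weights=wgt)
    slices_having_nans = np.isnan(arr[-1, ...])
                                  ~~~^^^^^^^^^
IndexError: index -1 is out of bounds for axis 0 with size 0
```

Request:
send_rows:
  commands:
    - {"claw":1,"tx":0.55,"ty":0,"tz":0.1,"yaw":0}
    - {"claw":1,"tx":1.1,"ty":0,"tz":0.2,"yaw":0}
    - {"claw":1,"tx":1.65,"ty":0,"tz":0.35,"yaw":0}
    - {"claw":1,"tx":2.2,"ty":0,"tz":0.5,"yaw":0}
    - {"claw":1,"tx":2.7,"ty":0,"tz":0.7,"yaw":0}
    - {"claw":1,"tx":3.2,"ty":0,"tz":0.9,"yaw":0}
    - {"claw":1,"tx":3.7,"ty":0,"tz":1.15,"yaw":0}
    - {"claw":1,"tx":4.2,"ty":0,"tz":1.4,"yaw":0}
    - {"claw":1,"tx":4.7,"ty":0,"tz":1.7,"yaw":0}
    - {"claw":1,"tx":5.2,"ty":0,"tz":2.0,"yaw":0}

```text
clock: 10.58
tcp_pos: [0.56, 0.0892, 0.1499]
tool_rot: [0.301, -3.127, -0.0]
contact_force: [0.9, 0.7, 0.7]
opening: 0.0
grasp_force: 0.7
```

```bash
python3 s.py
```

```text
t 10.58 case mm [ 12.1  -4.8 149.9] F case [1.  0.5 0.7] toolx ang 11.01 open 0.0
```

Request:
send_rows:
  commands:
    - {"claw":1,"tx":0.4,"ty":0,"tz":0.33,"yaw":0}
    - {"claw":1,"tx":0.85,"ty":0,"tz":0.7,"yaw":0}
    - {"claw":1,"tx":1.25,"ty":0,"tz":1.05,"yaw":0}
    - {"claw":1,"tx":1.65,"ty":0,"tz":1.45,"yaw":0}
    - {"claw":1,"tx":2.0,"ty":0,"tz":1.9,"yaw":0}
    - {"claw":1,"tx":2.35,"ty":0,"tz":2.3,"yaw":0}
    - {"claw":1,"tx":2.7,"ty":0,"tz":2.8,"yaw":0}
    - {"claw":1,"tx":3.0,"ty":0,"tz":3.2,"yaw":0}

```text
clock: 11.25
tcp_pos: [0.5307, 0.0835, 0.1177]
tool_rot: [0.301, -3.127, 0.0]
contact_force: [1.6, -0.1, 0.4]
opening: -0.0001
grasp_force: 0.5
```

```bash
python3 s.py
```

```text
t 11.25 case mm [-17.7  -4.8 117.7] F case [ 1.5 -0.4  0.4] toolx ang 11.01 open -0.0
```

Request:
send_rows:
  commands:
    - {"claw":1,"tx":0,"ty":0,"tz":-4,"yaw":0}
    - {"claw":1,"tx":0,"ty":0,"tz":-8,"yaw":0}
    - {"claw":1,"tx":0,"ty":4,"tz":-8,"yaw":0}
    - {"claw":1,"tx":0,"ty":8,"tz":-8,"yaw":0}
    - {"claw":1,"tx":0,"ty":12,"tz":-8,"yaw":0}
    - {"claw":1,"tx":0,"ty":16,"tz":-8,"yaw":0}
    - {"claw":1,"tx":0,"ty":20,"tz":-8,"yaw":0}
    - {"claw":1,"tx":0,"ty":24,"tz":-8,"yaw":0}
    - {"claw":1,"tx":0,"ty":24,"tz":-8,"yaw":0}

```text
clock: 12.0
tcp_pos: [0.4842, 0.3251, 0.1982]
tool_rot: [-0.308, 3.125, 0.004]
contact_force: [0.3, 0.2, 0.8]
opening: 0.0004
grasp_force: 0.0
```

```bash
python3 - <<'E'
from s import *
st(); ims=[]
for n in("top","scene"):
    px,P,c=cam(n); ims.append(px); hsv=cv2.cvtColor(px,cv2.COLOR_RGB2HSV)
    near=(P[...,0]>.4)&(P[...,0]<.7)&(P[...,1]>-.05)&(P[...,1]<.25)&(P[...,2]<.16)
    d=(P[...,:2]-O); X=d@ex*1e3; Y=d@ey*1e3
    o=(cv2.inRange(hsv,(4,150,40),(19,255,255))>0)&near
    if o.sum()==0: print(n,"none");continue
    print(n,o.sum(),"x",np.round(np.nanpercentile(X[o],[1,99]),1),"z",np.round(np.nanpercentile(P[o][:,2]*1e3,[1,99]),1))
    for lo in(-50,-20,10,30):
        s=o&(X>lo)&(X<lo+20)
        if s.sum()>20: print(lo,"y",np.round(np.percentile(Y[s],[1,99]),1),"z",np.round(np.median(P[s][:,2])*1e3,1))
save("e",np.hstack([cv2.resize(ims[1][130:320,150:320],(400,447)),cv2.resize(ims[0][90:260,160:330],(400,447))]))
E
```

```text
t 12.0 case mm [-17.3 241.3 198.2] F case [0.4 0.2 0.8] toolx ang 11.27 open 0.0
top 5861 x [-53.5  66.2] z [ 67.4 105.2]
-50 y [-86.7  84.5] z 101.3
-20 y [-87.2  84.7] z 93.1
10 y [-86.8  84.8] z 83.6
30 y [-87.1  85. ] z 77.2
scene 2114 x [-55.   63.9] z [ 26.3 105.9]
-50 y [-87.   91.5] z 101.5
-20 y [-87.   91.9] z 93.7
```

View pics/e.png

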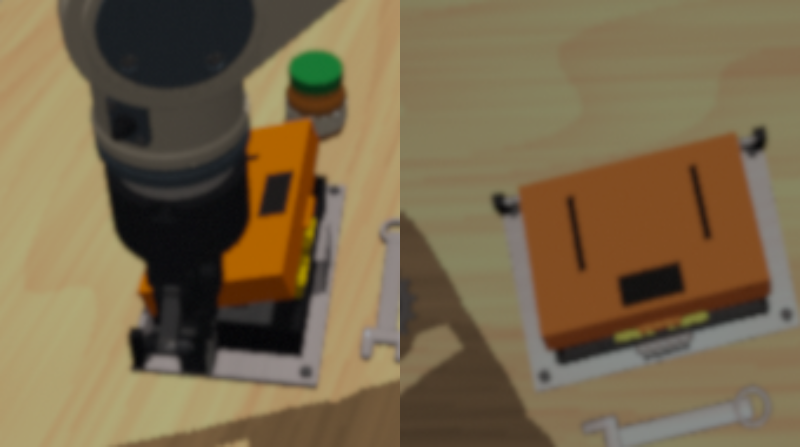

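The lid is at about 0.3 rad, still in line and resting open. The black pad shows at about (650,283). I return above the pad and press.

Request:
send_rows:
  commands:
    - {"claw":1,"tx":2.5,"ty":-4,"tz":0,"yaw":0}
    - {"claw":1,"tx":2.5,"ty":-8,"tz":0,"yaw":0}
    - {"claw":1,"tx":2.5,"ty":-12,"tz":0,"yaw":0}
    - {"claw":1,"tx":2.5,"ty":-16,"tz":0,"yaw":0}
    - {"claw":1,"tx":2.5,"ty":-20,"tz":0,"yaw":0}
    - {"claw":1,"tx":2.5,"ty":-24,"tz":0,"yaw":0}
    - {"claw":1,"tx":2.5,"ty":-24,"tz":2,"yaw":0}
    - {"claw":1,"tx":2.5,"ty":-24,"tz":5,"yaw":0}
    - {"claw":1,"tx":2.5,"ty":-24,"tz":6.5,"yaw":0}
    - {"claw":1,"tx":2.5,"ty":-24,"tz":6.5,"yaw":0}

```text
clock: 12.93
tcp_pos: [0.5039, 0.0765, 0.1302]
tool_rot: [0.296, -3.121, 0.001]
contact_force: [-0.7, -0.2, 1.1]
opening: 0.0001
grasp_force: 0.0
```

```bash
python3 s.py
```

```text
t 12.93 case mm [-45.3  -6.5 130.2] F case [-0.7 -0.1  1.1] toolx ang 10.85 open 0.0
```

Now down to about 96 mm (lid near 0.1 rad), in small steps.

Request:
send_rows:
  commands:
    - {"claw":1,"tx":-0.3,"ty":0.6,"tz":0.3,"yaw":0}
    - {"claw":1,"tx":-0.3,"ty":0.6,"tz":0.6,"yaw":0}
    - {"claw":1,"tx":-0.3,"ty":0.6,"tz":1.0,"yaw":0}
    - {"claw":1,"tx":-0.3,"ty":0.6,"tz":1.4,"yaw":0}
    - {"claw":1,"tx":-0.3,"ty":0.6,"tz":1.8,"yaw":0}
    - {"claw":1,"tx":-0.3,"ty":0.6,"tz":2.2,"yaw":0}
    - {"claw":1,"tx":-0.3,"ty":0.6,"tz":2.6,"yaw":0}
    - {"claw":1,"tx":-0.3,"ty":0.6,"tz":3.0,"yaw":0}
    - {"claw":1,"tx":-0.3,"ty":0.6,"tz":3.3,"yaw":0}

```text
clock: 13.68
tcp_pos: [0.5083, 0.0853, 0.0998]
tool_rot: [0.302, -3.127, 0.0]
contact_force: [-1.3, 1.0, 1.0]
opening: 0.0003
grasp_force: 0.5
```

```bash
python3 s.py
```

```text
t 13.68 case mm [-39.4   1.2  99.8] F case [-1.1  1.2  1. ] toolx ang 11.02 open 0.0
```

Request:
send_rows:
  commands:
    - {"claw":1,"tx":0,"ty":0,"tz":0.15,"yaw":0}
    - {"claw":1,"tx":0,"ty":0,"tz":0.3,"yaw":0}
    - {"claw":1,"tx":0,"ty":0,"tz":0.45,"yaw":0}
    - {"claw":1,"tx":0,"ty":0,"tz":0.6,"yaw":0}
    - {"claw":1,"tx":0,"ty":0,"tz":0.7,"yaw":0}
    - {"claw":1,"tx":0,"ty":0,"tz":0.8,"yaw":0}
    - {"claw":1,"tx":0,"ty":0,"tz":0.9,"yaw":0}
    - {"claw":1,"tx":0,"ty":0,"tz":0.9,"yaw":0}

```text
clock: 14.35
tcp_pos: [0.5078, 0.0851, 0.0913]
tool_rot: [0.301, -3.126, 0.0]
contact_force: [-1.1, 0.3, 2.2]
opening: 0.0
grasp_force: 1.3
```

```bash
python3 s.py
```

```text
t 14.35 case mm [-39.9   1.2  91.3] F case [-1.   0.5  2.2] toolx ang 11.01 open 0.0
```

Request:
send_rows:
  commands:
    - {"claw":1,"tx":0,"ty":0,"tz":0.1,"yaw":0}
    - {"claw":1,"tx":0,"ty":0,"tz":0.2,"yaw":0}
    - {"claw":1,"tx":0,"ty":0,"tz":0.3,"yaw":0}
    - {"claw":1,"tx":0,"ty":0,"tz":0.3,"yaw":0}

```text
clock: 14.68
tcp_pos: [0.5088, 0.0853, 0.0881]
tool_rot: [-0.301, 3.127, 0.0]
contact_force: [-0.4, 0.1, -0.2]
opening: 0.0004
grasp_force: 0.0
```

Request:
send_rows:
  commands:
    - {"claw":1,"tx":0,"ty":0,"tz":0.05,"yaw":0}
    - {"claw":1,"tx":0,"ty":0,"tz":0.1,"yaw":0}
    - {"claw":1,"tx":0,"ty":0,"tz":0.1,"yaw":0}

```text
clock: 14.93
tcp_pos: [0.5087, 0.0853, 0.0872]
tool_rot: [-0.301, 3.127, 0.0]
contact_force: [0.1, 0.1, 0.2]
opening: -0.0
grasp_force: 0.0
```

Force fell to zero, so the catch seems to have snapped over and drawn the lid down. I retreat and check.

Request:
send_rows:
  commands:
    - {"claw":1,"tx":0,"ty":0,"tz":-4,"yaw":0}
    - {"claw":1,"tx":0,"ty":0,"tz":-8,"yaw":0}
    - {"claw":1,"tx":0,"ty":0,"tz":-12,"yaw":0}
    - {"claw":1,"tx":0,"ty":4,"tz":-12,"yaw":0}
    - {"claw":1,"tx":0,"ty":8,"tz":-12,"yaw":0}
    - {"claw":1,"tx":0,"ty":12,"tz":-12,"yaw":0}
    - {"claw":1,"tx":0,"ty":16,"tz":-12,"yaw":0}
    - {"claw":1,"tx":0,"ty":20,"tz":-12,"yaw":0}
    - {"claw":1,"tx":0,"ty":24,"tz":-12,"yaw":0}
    - {"claw":1,"tx":0,"ty":24,"tz":-12,"yaw":0}

```text
clock: 15.77
tcp_pos: [0.4618, 0.3269, 0.2077]
tool_rot: [-0.308, 3.124, 0.005]
contact_force: [0.4, -0.1, 0.3]
opening: -0.0001
grasp_force: 0.0
```

```bash
python3 - <<'E'
from s import *
st(); ims=[]
for n in("top","scene"):
    px,P,c=cam(n); ims.append(px); hsv=cv2.cvtColor(px,cv2.COLOR_RGB2HSV)
    near=(P[...,0]>.4)&(P[...,0]<.7)&(P[...,1]>-.05)&(P[...,1]<.25)&(P[...,2]<.16)
    d=(P[...,:2]-O); X=d@ex*1e3; Y=d@ey*1e3
    o=(cv2.inRange(hsv,(4,150,40),(19,255,255))>0)&near
    print(n,o.sum(),"x",np.round(np.nanpercentile(X[o],[1,99]),1))
    for lo in(-60,-40,-20,10,40):
        s=o&(X>lo)&(X<lo+20)
        if s.sum()>20: print(lo,"y",np.round(np.percentile(Y[s],[1,99]),1),"z",np.round(np.median(P[s][:,2])*1e3,1))
save("f",np.hstack([cv2.resize(ims[1][130:320,150:320],(400,447)),cv2.resize(ims[0][90:260,160:330],(400,447))]))
E
```

```text
t 15.77 case mm [-39.  247.3 207.7] F case [ 0.3 -0.2  0.3] toolx ang 11.27 open -0.0
top 5648 x [-59.7  68.2]
-60 y [-86.1  83.9] z 67.0
-40 y [-86.7  83.8] z 67.4
-20 y [-86.4  83.8] z 67.3
10 y [-86.4  84.3] z 67.2
40 y [-87.   84.5] z 67.3
scene 1702 x [-60.3  69.4]
-60 y [-87.   91.6] z 67.6
-40 y [-86.8  92.2] z 67.5
40 y [45.2 91.8] z 67.1
```

View pics/f.png

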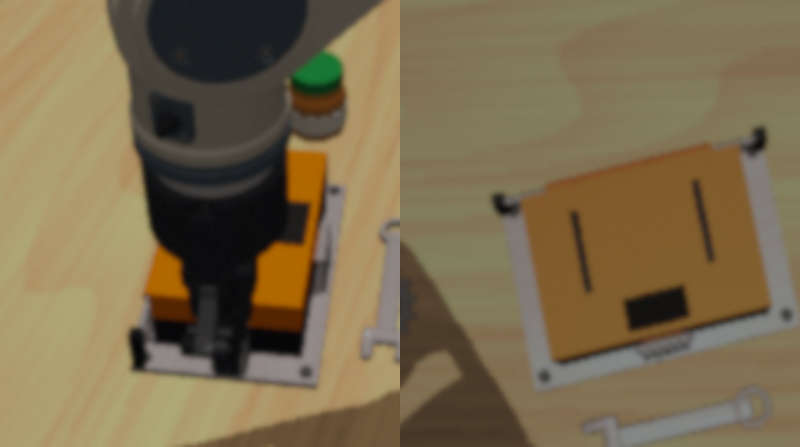

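The lid is flat at 67–68 mm from hinge to front and centred over the lower half. The catch sits over its lip at (665,345), and the jar and wrench look untouched in this crop.

```bash
python3 -c "
from rig import manip; print(manip.hand_in())"
```

```text
the job is handed in; nothing more can be done
None
```

I handed the job in at about 16 s; no verdict came back. The cameras show the lid shut flat (top at 67–68 mm) and within about 1 mm of in line. My first sideways push sent the lid to its opposite stop and I corrected it from the other side. Force readings stayed under about 15 N, and I saw no movement of the jar, sprocket or wrench, though I did not re-measure them.

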